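Load the valve stems and raise the inspection camera post

ROBOT

A 6-joint arm with a two-finger parallel gripper is mounted at the origin on the work surface. World frame = base frame: x ahead of the robot, y to its left, z up, the work surface at z = 0. Lengths are in m, angles in rad, forces in N, time in s.
With the tool pointing down it reaches from about 0.3 to 0.875 m from the base axis. Payload 6.4 kg.
Tool frame: the origin (TCP) lies midway between the tips of the shut fingers; the grasp point (between the pads) lies 19 mm behind it; z points along the fingers, y is the line along which they close (so a half turn about z gives the same grasp; the last joint's range is limited). The gripper opens to 85 mm and grips with 20 to 120 N. Pads are 22 mm wide; open, the fingers measure 114 mm over their backs; the gripper's body (76 mm by 85 mm) begins 54 mm behind the grasp point. The pads swing forward as they close: fully open they stand 13 mm farther back than shut.
Start: joints at [-0.206, 0.181, 1.607, -0, 1.354, -0.206], TCP at [0.575, 0, 0.231] pointing down, gripper open.
Joint ranges: [-2.99, 2.99], [-0.89, 2.07], [0.3, 2.58], [-1.14, 4.28], [0, 2.63], [-3.12, 3.12]. Speed limits (rad/s): [2.57, 2.57, 3.01, 3.14, 3.14, 3.14].

INTERFACE

Orientations are given as a unit quaternion [w, x, y, z].
In Python, from bench import status, camera, ctrl gives the robot as it stands. The module is installed in compiled form; this text tells all that it offers.
- The arm moves only by the shell command python3 -m handwheel 'ROWS'. ROWS is JSON, a list that holds one entry, the list of rows, each a list of 7 numbers: the opening, from -1 (shut) to 1 (fully open), then the shift along the tool's x, y, z in cm, then the turn, a rotation vector about the tool's x, y, z in degrees. A call has 1 to 10 rows; each row is the pose to reach, as a shift and turn from the pose commanded when the call began, along the tool's axes at that moment; what a row does not reach only later rows make up. A row lasts 1/8 s, in which the tool goes at most 62.5 mm and 10.7 degrees, less where a joint would pass 70% of its speed; a pose out of reach is approached as far as the arm can. A call with a gripper value outside its range is refused whole. The fingers move at their own pace and stop on an object; the grip force is fixed at half the most. Time passes only in rows, so rows that repeat a pose let the fingers close. It gives the time, the measured TCP pose, the force, the opening and the grip force at its end, in the units of the state.
- status.get_obs(): the state, without advancing time (a new reading comes with each control period).
- camera(name): name is "scene" or "side" or "wrist"; returns a dict with "frame" (420x560x3 uint8, blue, green, red), "depth" (420x560 float32, m along the optical axis (not along the pixel's ray), 0 where there is no reading), "fx", "fy", "cx", "cy" (pixels), "dist" ([k1, k2, p1, p2, k3] as OpenCV has them; the pictures are not rectified), "extrinsics" (4x4, takes a point from camera to world coordinates); the wrist camera has in their place "hand_eye" (4x4, takes a point from camera to tool coordinates, whose origin is the TCP and whose axes are the flange's). Camera axes: x right, y down, z forward; pixel columns grow to the right and rows downward; lengths in m; the calibration is good to about 2 mm. A picture is of the moment at which its call begins: read the wrist's pose just before it.
- ctrl.hand_in(): hands the job in; it is judged then, once.
The state is a dict: "time_s": time; "q": joint angles; "dq": joint speeds; "joint_efforts": joint torques, N m; "eef_pos": TCP position; "eef_rot": TCP orientation; "wrist_force": force on the tool from outside, world axes, zero at the start; "torque": the same for the moment, N m; "opening": opening from 0.0 (shut) to 1.0 (fully open); "grasp_force": force on a finger pad.
Only numpy, scipy, OpenCV 4.12 (cv2) and the standard library are available. Lean on these libraries where they do the work, as an engineer would, in place of code of your own. Each camera call takes 0.05 s, during which the arm holds its last target. There are 200 camera calls.

TASK

Stand the short loose valve stem fully home in the one-dot pocket of the inspection stand, then the long one in the two-dot pocket. Then squeeze the button on the camera post's head, pull the head up past its first stop to the second stop so that both sections are fully out, and finish while still gripping it and holding it up there, because the post sinks if let go. Leave the stem already in the three-dot pocket and the other things on the bench where they are.

Things in the scene. Friction and masses are not known exactly. Their poses are not given: they have to be found in the camera images.
- stem_short: the shorter of the two loose black rubber snap-in valve stems, standing upright on the bench: 43 mm tall, 20 g. Round flange at the foot 19 mm across and 6 mm thick, narrow neck 11 mm across to 9 mm up, rubber body 13 mm across from 9 to 31 mm up, brass end 8 mm across from 31 to 43 mm. Origin: centre of the underside; z up along the stem. Any yaw is the same.
- stem_long: the longer loose valve stem, standing upright on the bench: 62 mm tall, 20 g (varies), same flange and neck, rubber body 13 mm across from 9 to 48 mm up, brass end 8 mm across above. Origin: centre of the underside; z up along the stem.
- stem_seated: a third valve stem, shape as the short one, already standing in the three-dot pocket; leave it there. Origin: centre of its underside.
- stand: the fixed inspection stand: grey base plate 110 x 295 x 10 mm carrying an aluminium block 70 (x) x 160 (y) mm with its top 30 mm above the bench, and the camera post. Origin on the bench under its middle; its y axis runs along the row of pockets towards the post, its x axis across the row. The pockets lie at y = -110 (one dot), -55 (two dots) and 0 mm (three dots), the post's axis at y = +115 mm, all at x = 0. Its yaw varies.
- pocket1 (a point): centre of the floor of the one-dot pocket (one black dot beside it on the block): round, 22 mm across, 8 mm deep, flat floor 22 mm above the bench, mouth slightly chamfered. Axes as the stand.
- pocket2 (a point): centre of the floor of the two-dot pocket, the middle one of the row; same size.
- pocket3 (a point): centre of the floor of the three-dot pocket, nearest to the post; same size, already filled.
- grip (a point): centre of the black head on top of the camera post, on the post's axis at the height of the button; axes as the stand. The head is a block 30 mm (x) x 36 mm (y) x 45 mm tall; its top is 21 mm above this point and its underside 24 mm below. Post down: this point is 137 mm above the bench; both sections out: 257 mm. A small camera hangs on the head's -y side, from 40 to 93 mm off the post's axis, no higher than the head's top.
- button (a joint): round steel push button, 18 mm across, on the head's +x face (stand axes), standing 5 mm proud. 0 = out, 0.005 m = flush with the face; spring of about 2 to 6 N. The head is caught to the fixed tube until the button is in by 3 mm or more, so it must be pressed before and while the head starts to rise: gripping the head across x (35 mm over the button, 30 mm when pressed) at this height with a pad on the button presses it.
- post_upper (a joint): the upper section of the post with the head: 0 = down, 0.060 m = fully out (first stop). Slides vertically with about 3 N of weight and friction, comes out first and sinks back when let go.
- post_lower (a joint): the lower section, which carries the upper one: 0 = down, 0.060 m = fully out (second stop). Moves only after the first stop; pulling takes about 7 to 9 N and it is drawn back by weight and a spring when let go.
- core_tool: bystander: squat chrome valve core tool, 24 mm across, 38 mm tall, standing. Origin under its centre.
- valve_cap: bystander: brass valve cap, 11 mm across, 12 mm tall, standing near the loose stems. Origin under its centre.
- weight: bystander: zinc clip-on balance weight, 12 x 45 x 13 mm. Origin under its centre.
- gauge: bystander: stick tyre gauge, about 125 mm long, 20 mm wide and 16 mm high, lying flat beyond the stand. Origin under its stem's centre.
There are look-alikes about, which are no part of the job. What is shaped like the stem_seated but green is not meant.

How it is judged:
By the outcome, as a careful person would: the job done as asked, in the order asked, and still so for the second after the job is handed in, while the arm keeps its last pose, push and grip.
It also fails if it takes over 56 s, if anything falls off the work surface, if the arm or the gripper's body presses on something with over 40 N, if the wrist force passes 120 N, or if a joint passes its speed limit or range.

## Working session

There is one attempt and no reset: what is moved stays moved. The work goes in short steps, Python scripts to look and compute and a shell command to move; the robot and the scene stay as the last step left them, time stands still between calls to the robot, and variables do not carry over. Pictures are saved under pics/ and viewed, at most 14 in all, crops included, and the job is handed in when it is done.

```bash
mkdir -p pics
cat > h.py <<'E'
import numpy as np, cv2
from scipy.spatial.transform import Rotation as R
from bench import status, camera, ctrl
def grab(name):
    o=status.get_obs(); c=camera(name)
    if name=="wrist":
        T=np.eye(4); q=o["eef_rot"]; T[:3,:3]=R.from_quat([q[1],q[2],q[3],q[0]]).as_matrix(); T[:3,3]=o["eef_pos"]
        c["T"]=T@np.array(c["hand_eye"])
    else: c["T"]=np.array(c["extrinsics"])
    np.savez(name+".npz",**{k:np.array(v) for k,v in c.items()})
    return c
def K(c): return np.array([[c["fx"],0,c["cx"]],[0,c["fy"],c["cy"]],[0,0,1.]])
def cloud(c):
    h,w=c["depth"].shape; v,u=np.mgrid[:h,:w]
    n=cv2.undistortPoints(np.stack([u,v],-1).reshape(-1,1,2).astype(np.float64),K(c),np.array(c["dist"])).reshape(h,w,2)
    d=c["depth"][...,None]; P=np.concatenate([n*d,d],-1)
    W=P@c["T"][:3,:3].T+c["T"][:3,3]; W[c["depth"]==0]=np.nan
    return W
def onplane(c,u,v,z):
    n=cv2.undistortPoints(np.array([[[u,v]]],float),K(c),np.array(c["dist"])).ravel()
    r=c["T"][:3,:3]@np.array([n[0],n[1],1]); t=c["T"][:3,3]
    return t+r*(z-t[2])/r[2]
def load(n):
    d=np.load(n+".npz"); return {k:(d[k] if d[k].ndim else float(d[k])) for k in d.files}
E
python3 - <<'E'
from h import *
print(status.get_obs())
for n in("scene","side","wrist"):
    c=grab(n); cv2.imwrite(f"pics/{n}0.png",c["frame"]); print(n,c["T"].round(3).tolist())
E
```

```text
{'time_s': 0.0, 'q': array([-2.06283346e-01,  1.81535323e-01,  1.60800172e+00,  7.77347005e-06,
        1.35380585e+00, -2.06316160e-01]), 'dq': array([-0.00213362, -0.00056732,  0.00032147,  0.00195324, -0.00092941,
        0.00113955]), 'joint_efforts': array([ 3.41415571e-04, -4.44869328e+01, -3.51340663e+01, -2.51131587e-04,
        9.11703974e-03,  3.43231875e-05]), 'eef_pos': array([5.74449699e-01, 1.44710194e-04, 2.30390411e-01]), 'eef_rot': array([-7.34513483e-04,  7.07095503e-01,  7.07117517e-01, -4.75750014e-04]), 'wrist_force': array([ 0.37814433, -0.64664813,  0.3775291 ]), 'torque': array([-0.0007109 , -0.04432425,  0.02905856]), 'grasp_force': 0.0, 'opening': 1.0026619594005786}
scene [[-0.637, 0.403, -0.657, 1.098], [0.77, 0.33, -0.545, 0.365], [-0.003, -0.854, -0.521, 0.497], [0.0, 0.0, 0.0, 1.0]]
side [[0.712, -0.48, 0.513, 0.012], [-0.702, -0.493, 0.513, -0.639], [0.007, -0.725, -0.688, 0.92], [0.0, 0.0, 0.0, 1.0]]
wrist [[1.0, -0.0, -0.001, 0.574], [-0.001, -0.964, -0.267, 0.068], [-0.001, 0.267, -0.964, 0.374], [0.0, 0.0, 0.0, 1.0]]
```

View pics/scene0.png

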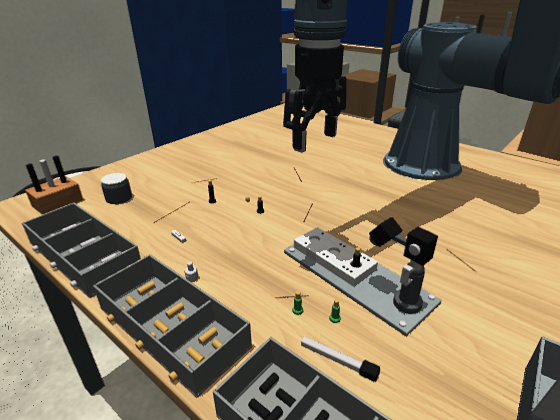

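View pics/side0.png

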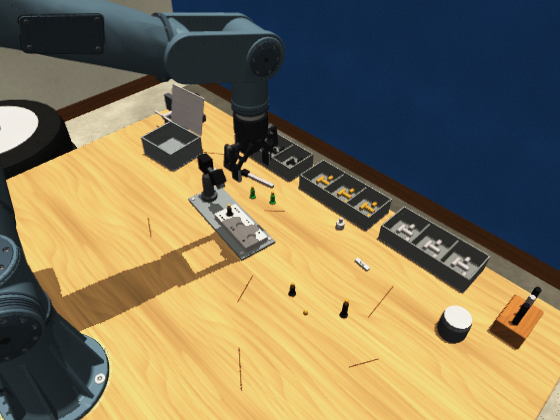

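Scene view: loose black stems at (211,192), which looks long, and (260,205), which looks short. The cap is at (247,199), the seated stem at (356,258), and the green look-alikes at (298,303) and (336,312). The head is at (420,248). In the side view, short is at (292,290), long at (344,309) and seated at (229,211). The two loose black stems on open bench are the ones I want; heights will confirm that.

Run:
```python
from h import *
for n,pts in (("scene",{"short":(260,205),"long":(211,192),"cap":(247,199),"seated":(356,258)}),("side",{"short":(292,290),"long":(344,309),"cap":(305,313),"seated":(229,211)})):
    c=load(n); W=cloud(c)
    for k,(u,v) in pts.items():
        w=W[v-18:v+19,u-15:u+16].reshape(-1,3); zm=0.045 if k=="seated" else 0.006
        p=W[v-1:v+2,u-1:u+2].reshape(-1,3); p=np.nanmedian(p,0)
        w=w[(w[:,2]>zm)&(np.hypot(*(w[:,:2]-p[:2]).T)<0.02)]
        print(n,k,p.round(3),w.mean(0).round(4),"zmax",w[:,2].max().round(3),len(w))
    m=(np.abs(W[...,2]-0.03)<0.003)&(np.hypot(W[...,0]-W[(258,211)[n=='side'],(356,229)[n=='side'],0],W[...,1]-W[(258,211)[n=='side'],(356,229)[n=='side'],1])<0.16)
    r=cv2.minAreaRect((W[m][:,:2]*1000).astype(np.float32)); print("block",r)
    c0=W[(258,211)[n=='side'],(356,229)[n=='side']]
    m=(np.abs(W[...,2]-0.01)<0.003)&(np.hypot(W[...,0]-c0[0],W[...,1]-c0[1])<0.22)
    print("plate",cv2.minAreaRect((W[m][:,:2]*1000).astype(np.float32)))
    m=(W[...,2]>0.145)&(W[...,2]<0.165)&(np.hypot(W[...,0]-c0[0],W[...,1]-c0[1])<0.2); print("head",W[m].mean(0),W[m].min(0),W[m].max(0))
    u,v=(413,250) if n=="scene" else (205,160)
c=load("scene"); cv2.imwrite("pics/crop.png",np.hstack([cv2.resize(c["frame"][170:240,190:290],(400,280),interpolation=2),cv2.resize(c["frame"][215:320,290:440],(400,280),interpolation=2)]))
```

```text
scene short [ 0.526 -0.188  0.023] [ 0.5237 -0.1899  0.0234] zmax 0.045 82
scene long [ 0.568 -0.317  0.031] [ 0.5664 -0.3179  0.0331] zmax 0.065 107
scene cap [ 0.507 -0.251  0.007] [ 0.5041 -0.2517  0.0104] zmax 0.015 16
scene seated [0.583 0.11  0.047] [0.5809 0.1091 0.0565] zmax 0.068 67
block ((589.4909057617188, 86.00955963134766), (236.8545379638672, 207.48130798339844), 45.15687942504883)
plate ((649.312255859375, 105.36149597167969), (300.4681701660156, 247.76246643066406), 85.8275375366211)
head [0.59881646 0.20868052 0.15390303] [0.57080866 0.15101065 0.14505687] [0.6159162  0.24136676 0.16073291]
side short [ 0.517 -0.199  0.022] [ 0.519  -0.1973  0.0253] zmax 0.045 54
side long [ 0.559 -0.325  0.035] [ 0.5618 -0.3253  0.0336] zmax 0.063 95
side cap [ 0.5   -0.26   0.008] [ 0.5023 -0.2578  0.0099] zmax 0.013 16
side seated [0.575 0.1   0.046] [0.5769 0.1032 0.0548] zmax 0.068 27
block ((626.2052001953125, 76.80654907226562), (257.7206115722656, 186.56259155273438), 69.90554809570312)
plate ((645.8358154296875, 99.65115356445312), (301.4305419921875, 246.63134765625), 81.863525390625)
head [0.59110802 0.2003337  0.15315741] [0.56958241 0.14265702 0.1450819 ] [0.61053539 0.24028257 0.16009545]
```

View pics/crop.png

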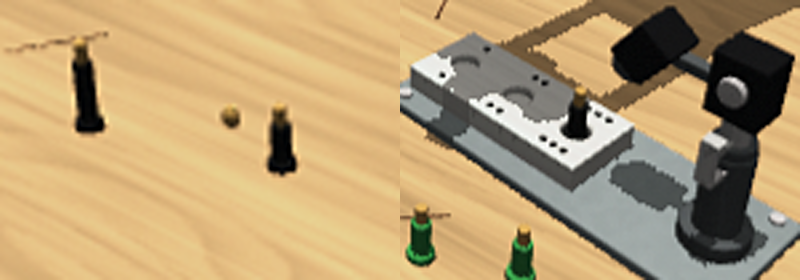

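The crop confirms it: the tall stem is on the left, the short one is beside the brass cap, and the dots put three-dot at the seated stem. The button faces the scene camera. Next I'll fit the stand from the wrist view.

Run:
```python
from h import *
c=load("wrist"); W=cloud(c)
print(np.nanmin(W.reshape(-1,3),0),np.nanmax(W.reshape(-1,3),0))
print("hand_eye",np.array(c["hand_eye"]).round(3).tolist())
```

```text
[ 0.20609789 -0.31050994 -0.00267662] [0.8972712  0.17398629 0.32805415]
hand_eye [[-0.001, -0.964, -0.267, 0.068], [1.0, -0.001, 0.0, -0.001], [-0.0, -0.267, 0.964, -0.144], [0.0, 0.0, 0.0, 1.0]]
```

View pics/wrist0.png

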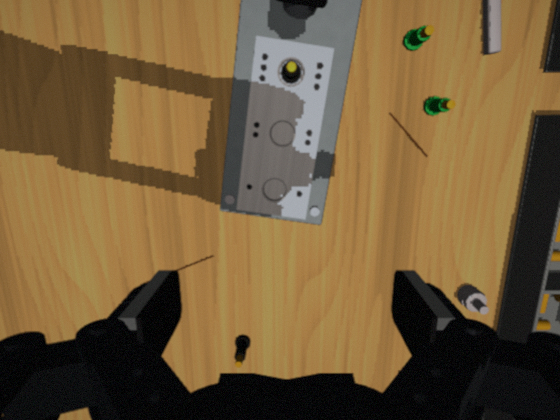

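Wrist view: pocket 1 is at about (274,189), pocket 2 at (282,133), the seated stem at (291,73), and the short stem's flange at (242,343).

Run:
```python
from h import *
c=load("wrist"); W=cloud(c)
m=((np.abs(W[...,2]-0.03)<0.004)&(W[...,1]>-.1)&(W[...,0]>.5)&(W[...,0]<.68)).astype(np.uint8)
n,l,s,ce=cv2.connectedComponentsWithStats(m); i=1+np.argmax(s[1:,4]); 
r=cv2.minAreaRect((W[l==i][:,:2]*1000).astype(np.float32)); print("block",r,np.median(W[l==i][:,2]))
g=cv2.cvtColor(c["frame"],cv2.COLOR_BGR2GRAY)
for u,v in((274,189),(282,133),(291,73)): print(onplane(c,u,v,.03).round(4))
# pocket floor pixels
m=((W[...,2]<0.0262)&(W[...,2]>.018)).astype(np.uint8)
for u,v in((274,189),(282,133)):
    mm=m[v-14:v+15,u-14:u+15]; print("floor",mm.sum(), W[v-14:v+15,u-14:u+15][mm>0].mean(0).round(4))
p=W[330:366,225:260].reshape(-1,3); p=p[p[:,2]>0.008]; print("short",p.mean(0).round(4),p.min(0).round(4),p.max(0).round(4)); q=p[p[:,2]>.036]; print("tip",q.mean(0).round(4),len(q))
print(onplane(c,242,343,.004))
cv2.imwrite("pics/p.png",cv2.resize(c["frame"][30:230,200:360],(640,800),interpolation=2))
```

```text
block ((570.0149536132812, 53.21241760253906), (161.0296173095703, 70.21336364746094), 81.55623626708984) 0.030957859689928757
[ 5.615e-01 -4.000e-04  3.000e-02]
[0.5696 0.0536 0.03  ]
[0.578  0.1066 0.03  ]
floor 357 [ 0.5617 -0.0024  0.0232]
floor 419 [0.5699 0.0528 0.023 ]
short [ 0.5219 -0.1893  0.0277] [ 0.5136 -0.1976  0.008 ] [ 0.5291 -0.1845  0.0451]
tip [ 0.5215 -0.1907  0.0419] 56
[ 0.52018307 -0.19424906  0.004     ]
```

```bash
python3 -m handwheel '[[[1,-3,-1,1.5,0,0,2],[1,-8,-2,4,0,0,4],[1,-13,-3.5,6,0,0,6],[1,-17,-4.7,8,0,0,8.4],[1,-19.3,-5.3,9,0,0,8.4],[1,-19.3,-5.3,9,0,0,8.4],[1,-19.3,-5.3,9,0,0,8.4]]]'
cat >> h.py <<'E'
def toolshift(tgt):
    o=status.get_obs(); q=o["eef_rot"]; M=R.from_quat([q[1],q[2],q[3],q[0]]).as_matrix()
    return (M.T@(np.array(tgt)-o["eef_pos"])*100).round(2)
def stem(c,xy,zlo,zhi,rad=.02):
    W=cloud(c).reshape(-1,3); p=W[(W[:,2]>zlo)&(W[:,2]<zhi)&(np.hypot(W[:,0]-xy[0],W[:,1]-xy[1])<rad)]
    return p.mean(0).round(4),p.min(0).round(4),p.max(0).round(4),len(p)
E
python3 - <<'E'
from h import *
c=grab("wrist"); cv2.imwrite("pics/w1.png",c["frame"]); print(c["T"][:3,3])
o=status.get_obs(); print(o["eef_pos"],o["time_s"])
for a,b in((.0365,.05),(.012,.03),(.003,.007)): print(stem(c,(.521,-.193),a,b))
E
```

```text
time_s: 1.02
eef_pos: [0.5223, -0.1924, 0.1415]
eef_rot: [-0.0, 0.757, 0.653, 0.0]
wrist_force: [0.3, -0.4, -0.8]
opening: 1.0
grasp_force: 0.0
[ 0.53132597 -0.1253566   0.28502225]
[ 0.52248959 -0.19223121  0.14174552] 1.075
(array([ 0.5212, -0.1922,  0.043 ]), array([ 0.517 , -0.1965,  0.0365]), array([ 0.525 , -0.1889,  0.0451]), 120)
(array([ 0.5218, -0.188 ,  0.0216]), array([ 0.5155, -0.1916,  0.0123]), array([ 0.5271, -0.1865,  0.03  ]), 84)
(array([ 0.5215, -0.1893,  0.006 ]), array([ 0.5088, -0.2082,  0.0032]), array([ 0.5304, -0.1838,  0.007 ]), 113)
```

View pics/w1.png

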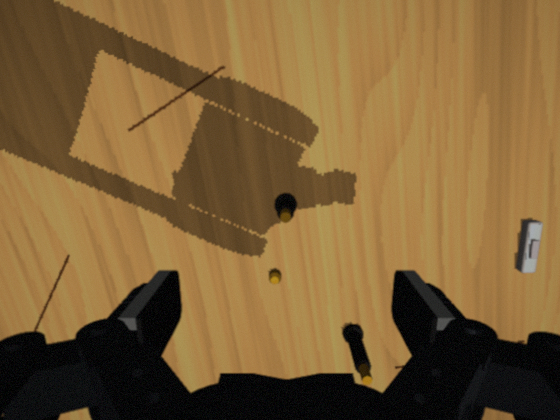

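Short stem is at (286,208), cap at (274,276), and long at (353,332). Descending to grip the short stem.

```bash
python3 -m handwheel '[[[1,0,-0.1,3,0,0,0],[1,-0.05,-0.1,7,0,0,0],[1,-0.05,-0.1,11,0,0,0],[1,-0.05,-0.1,12.9,0,0,0],[-1,-0.05,-0.1,12.9,0,0,0],[-1,-0.05,-0.1,12.9,0,0,0],[-1,-0.05,-0.1,12.9,0,0,0],[-1,-0.05,-0.1,12.9,0,0,0],[-1,-0.05,-0.1,12.9,0,0,0],[-1,-0.05,-0.1,12.9,0,0,0]]]'
python3 -m handwheel '[[[-1,0,0,0,0,0,0],[-1,0,0,-2,0,0,0],[-1,0,0,-6,0,0,0],[-1,0,0,-8,0,0,0],[-1,0,0,-8,0,0,0]]]'
python3 - <<'E'
from h import *
c=grab("side"); o=status.get_obs();print(o["eef_pos"],o["opening"],o["time_s"])
print(toolshift((.5619,-.0012,.0915)))
c=grab("wrist"); cv2.imwrite("pics/w2.png",c["frame"][150:420,100:460])
print(stem(c,o["eef_pos"][:2],o["eef_pos"][2]-.025,o["eef_pos"][2]-.007))
E
```

```text
time_s: 2.33
eef_pos: [0.5217, -0.1939, 0.0136]
eef_rot: [0.001, 0.757, 0.653, 0.0]
wrist_force: [-0.8, -0.1, 7.1]
opening: 0.119
grasp_force: 58.6
time_s: 2.95
eef_pos: [0.5223, -0.1942, 0.0943]
eef_rot: [0.002, 0.757, 0.653, 0.001]
wrist_force: [-0.3, 0.5, -0.2]
opening: 0.118
grasp_force: 58.5
[ 0.52128248 -0.19359547  0.09275298] 0.12053056063774885 3.0
[19.63  1.21  0.11]
(array([ 0.5218, -0.1856,  0.0841]), array([ 0.5134, -0.1915,  0.0807]), array([ 0.5291, -0.1831,  0.0858]), 195)
```

View pics/w2.png

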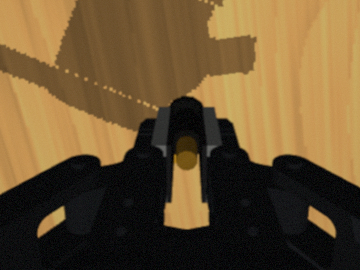

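Held upright at crop (187,150), flange visible in front of the pads. Carrying it over pocket 1.

```bash
python3 -m handwheel '[[[-1,3,0.2,0,0,0,0],[-1,8,0.5,0,0,0,0],[-1,13,0.8,0,0,0,0],[-1,17,1.1,0,0,0,0],[-1,19.5,1.2,0,0,0,0],[-1,19.5,1.2,0,0,0,0],[-1,19.5,1.2,0,0,0,0],[-1,19.5,1.2,0,0,0,0]]]'
cat >> h.py <<'E'
def block(c):
    W=cloud(c); m=((np.abs(W[...,2]-0.031)<0.004)&(np.abs(W[...,0]-.57)<.07)&(np.abs(W[...,1]-.053)<.11)).astype(np.uint8)
    n,l,s,ce=cv2.connectedComponentsWithStats(m); i=1+np.argmax(s[1:,4]); print("block",cv2.minAreaRect((W[l==i][:,:2]*1000).astype(np.float32)),np.median(W[l==i][:,2]))
def floor(c,xy):
    W=cloud(c).reshape(-1,3); p=W[(W[:,2]>.019)&(W[:,2]<.0262)&(np.hypot(W[:,0]-xy[0],W[:,1]-xy[1])<.0135)]; print("floor",p.mean(0).round(4),p.min(0).round(4),p.max(0).round(4),len(p))
E
python3 - <<'E'
from h import *
c=grab("wrist"); o=status.get_obs();print(o["eef_pos"],o["opening"],o["time_s"])
cv2.imwrite("pics/w3.png",c["frame"])
e=o["eef_pos"];print(stem(c,e[:2],e[2]-.025,e[2]-.005))
block(c); floor(c,(.5619,-.0012)); floor(c,(.57,.0532))
E
```

```text
time_s: 4.05
eef_pos: [0.5609, -0.0032, 0.0918]
eef_rot: [-0.0, 0.757, 0.653, -0.0]
wrist_force: [-0.2, 0.4, 0.4]
opening: 0.125
grasp_force: 58.5
[ 0.56106654 -0.00316843  0.09199602] 0.12069154060111198 4.1
(array([0.5614, 0.0044, 0.0842]), array([ 0.5531, -0.0011,  0.0791]), array([0.5687, 0.0074, 0.087 ]), 373)
block ((568.9166870117188, 47.60901641845703), (149.22288513183594, 70.70531463623047), 81.75527954101562) 0.030929752755404605
floor [ 0.5615 -0.0026  0.0231] [ 0.5508 -0.0128  0.0213] [0.5723 0.0078 0.0261] 884
floor [0.5698 0.053  0.023 ] [0.5589 0.0421 0.0206] [0.5807 0.0639 0.026 ] 1142
```

View pics/w3.png

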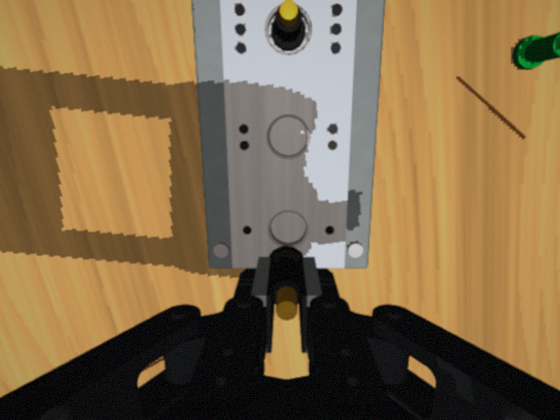

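The stem hangs at (287,258), just in front of pocket 1 at (288,227); it needs about 1 mm of correction in tool x and y. Lowering.

```bash
python3 -m handwheel '[[[-1,0.1,0.1,2,0,0,0],[-1,0.1,0.1,4,0,0,0],[-1,0.1,0.1,4.6,0,0,0],[-1,0.1,0.1,4.9,0,0,0],[-1,0.1,0.1,5.2,0,0,0],[-1,0.1,0.1,5.4,0,0,0],[-1,0.1,0.1,5.5,0,0,0],[-1,0.1,0.1,5.5,0,0,0]]]'
```

```text
time_s: 5.1
eef_pos: [0.5625, -0.0013, 0.0374]
eef_rot: [0.0, 0.757, 0.653, 0.0]
wrist_force: [-0.2, 0.1, -0.7]
opening: 0.122
grasp_force: 58.6
```

```bash
python3 -m handwheel '[[[-1,0,0,0.1,0,0,0],[-1,0,0,0.2,0,0,0],[-1,0,0,0.3,0,0,0],[-1,0,0,0.3,0,0,0]]]'
```

```text
time_s: 5.6
eef_pos: [0.5627, -0.0013, 0.0355]
eef_rot: [0.0, 0.757, 0.654, -0.0]
wrist_force: [-4.7, 0.1, 10.7]
opening: 0.122
grasp_force: 59.6
```

```bash
python3 -m handwheel '[[[-1,0,-0.05,0.1,0,0,0],[-0.3,0,-0.05,0.1,0,0,0],[-0.3,0,-0.05,0.1,0,0,0],[-0.3,0,-0.05,0.1,0,0,0],[-0.3,0,-0.05,0.1,0,0,0],[-0.3,0,-0.05,-2,0,0,0],[0,0,-0.05,-6,0,0,0],[1,0,-0.05,-10,0,0,0],[1,0,-0.05,-10,0,0,0]]]'
python3 - <<'E'
from h import *
c=grab("wrist"); o=status.get_obs();print(o["eef_pos"],o["opening"],o["time_s"])
cv2.imwrite("pics/w4.png",c["frame"][0:330,140:440])
print(stem(c,(.562,-.0014),.056,.075)); print(stem(c,(.578,.107),.056,.075))
print("to long",toolshift((.564,-.3215,.14)))
E
```

```text
time_s: 6.72
eef_pos: [0.5646, -0.0018, 0.1381]
eef_rot: [0.003, 0.757, 0.653, 0.002]
wrist_force: [1.0, -0.4, -0.4]
opening: 0.9
grasp_force: 0.0
[ 0.56313862 -0.00150953  0.1359168 ] 0.9780958119576865 6.775
(array([5.623e-01, 4.000e-04, 6.440e-02]), array([ 0.5585, -0.0039,  0.0562]), array([0.566 , 0.0036, 0.0675]), 156)
(array([0.5778, 0.1071, 0.0649]), array([0.5741, 0.1036, 0.0564]), array([0.5817, 0.1115, 0.0679]), 211)
to long [-31.64   4.76  -0.38]
```

View pics/w4.png

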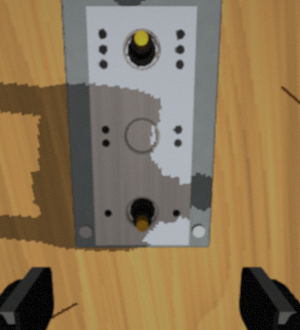

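Short stem is upright in the one-dot pocket (crop 142,212), with its top level with the seated stem's. On to the long one.

```bash
python3 -m handwheel '[[[1,-3,0.5,-1,0,0,0],[1,-8,1.2,-2,0,0,0],[1,-14,2.1,-2.4,0,0,0],[1,-20,3,-2.4,0,0,0],[1,-26,3.9,-2.4,0,0,0],[1,-30,4.5,-2.4,0,0,0],[1,-31.6,4.8,-2.4,0,0,0],[1,-31.6,4.8,-2.4,0,0,0],[1,-31.6,4.8,-2.4,0,0,0],[1,-31.6,4.8,-2.4,0,0,0]]]'
python3 - <<'E'
from h import *
c=grab("wrist"); o=status.get_obs();print(o["eef_pos"],o["time_s"])
for a,b in((.055,.07),(.015,.045)): print(stem(c,(.564,-.3215),a,b))
p=stem(c,(.564,-.3215),.055,.07)[0]; print(toolshift((p[0],p[1],.022)))
E
```

```text
time_s: 8.02
eef_pos: [0.5636, -0.3191, 0.1582]
eef_rot: [-0.0, 0.756, 0.654, 0.0]
wrist_force: [0.6, -0.4, -0.3]
opening: 0.999
grasp_force: 0.0
[ 0.56360707 -0.31940005  0.15841105] 8.075
(array([ 0.5638, -0.3209,  0.0618]), array([ 0.56  , -0.3259,  0.0551]), array([ 0.5676, -0.3176,  0.0643]), 127)
(array([ 0.5643, -0.3167,  0.031 ]), array([ 0.5579, -0.3214,  0.0151]), array([ 0.5701, -0.315 ,  0.0449]), 133)
[-0.15  0.04 13.64]
```

```bash
python3 -m handwheel '[[[1,-0.2,0,4,0,0,0],[1,-0.2,0,8,0,0,0],[1,-0.2,0,12,0,0,0],[1,-0.2,0,13.6,0,0,0],[-1,-0.2,0,13.6,0,0,0],[-1,-0.2,0,13.6,0,0,0],[-1,-0.2,0,13.6,0,0,0],[-1,-0.2,0,13.6,0,0,0],[-1,-0.2,0,13.6,0,0,0],[-1,-0.2,0,13.6,0,0,0]]]'
python3 -m handwheel '[[[-1,0,0,-2,0,0,0],[-1,0,0,-7,0,0,0],[-1,0,0,-11,0,0,0],[-1,0,0,-11,0,0,0]]]'
python3 - <<'E'
from h import *
o=status.get_obs();print(o["eef_pos"],o["opening"],o["time_s"])
# hold pocket2 centre minus ~4mm along row, TCP z .13
print(toolshift((.5698,.0515,.13)))
E
```

```text
time_s: 9.32
eef_pos: [0.5637, -0.3235, 0.0237]
eef_rot: [0.001, 0.757, 0.653, 0.0]
wrist_force: [-0.4, 0.9, 6.3]
opening: 0.126
grasp_force: 58.5
time_s: 9.82
eef_pos: [0.5655, -0.3249, 0.1383]
eef_rot: [0.005, 0.757, 0.653, 0.001]
wrist_force: [0.3, 0.4, -0.1]
opening: 0.126
grasp_force: 58.5
[ 0.56545375 -0.32487917  0.13827047] 0.1259314728546723 9.825
[37.3  -5.07  0.6 ]
```

```bash
python3 -m handwheel '[[[-1,4,-0.5,0,0,0,0],[-1,10,-1.3,0,0,0,0],[-1,16,-2.1,0,0,0,0],[-1,22,-2.9,0.2,0,0,0],[-1,28,-3.7,0.4,0,0,0],[-1,33,-4.5,0.6,0,0,0],[-1,36.5,-5,0.6,0,0,0],[-1,37.3,-5.1,0.6,0,0,0],[-1,37.3,-5.1,0.6,0,0,0],[-1,37.3,-5.1,0.6,0,0,0]]]'
python3 - <<'E'
from h import *
c=grab("wrist"); o=status.get_obs();e=o["eef_pos"];print(e,o["opening"],o["time_s"])
cv2.imwrite("pics/w5.png",c["frame"])
W=cloud(c).reshape(-1,3)
for a,b in ((-.03,-.012),(-.022,-.017)): print(stem(c,e[:2],e[2]+a,e[2]+b,.016))
floor(c,(.5698,.053)); block(c)
E
```

```text
time_s: 11.08
eef_pos: [0.567, 0.0523, 0.1262]
eef_rot: [0.0, 0.757, 0.653, -0.0]
wrist_force: [1.1, -0.4, -0.0]
opening: 0.127
grasp_force: 58.5
[0.56710638 0.05226223 0.12622326] 0.12853733267999448 11.125
(array([0.5676, 0.0598, 0.109 ]), array([0.5578, 0.054 , 0.103 ]), array([0.5761, 0.0637, 0.1142]), 487)
(array([0.5677, 0.0602, 0.1078]), array([0.5578, 0.0541, 0.1042]), array([0.5761, 0.0637, 0.1092]), 236)
floor [0.5696 0.0519 0.0231] [0.5588 0.0418 0.021 ] [0.5806 0.0623 0.0262] 678
block ((571.74853515625, 66.07691192626953), (133.10438537597656, 70.24087524414062), 81.56432342529297) 0.03096643532981569
```

View pics/w5.png

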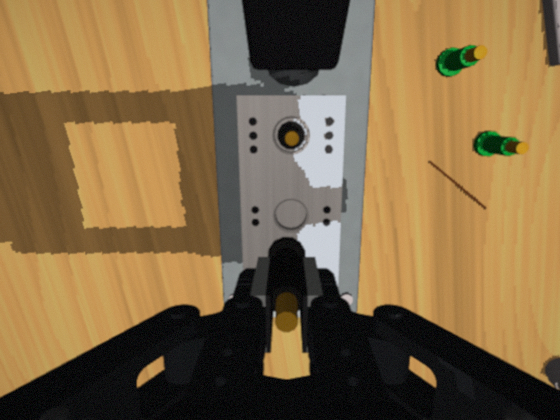

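The long stem's flange is at (287,245) and pocket 2 at (291,213), clear of the hanging camera at the top. Correct +3 mm along tool y, then lower.

```bash
python3 -m handwheel '[[[-1,0.05,0.3,3,0,0,0],[-1,0.05,0.3,6,0,0,0],[-1,0.05,0.3,6.8,0,0,0],[-1,0.05,0.3,7.1,0,0,0],[-1,0.05,0.3,7.4,0,0,0],[-1,0.05,0.3,7.6,0,0,0],[-1,0.05,0.3,7.8,0,0,0],[-1,0.05,0.3,7.8,0,0,0]]]'
```

```text
time_s: 12.12
eef_pos: [0.5705, 0.0533, 0.0486]
eef_rot: [0.001, 0.757, 0.653, 0.0]
wrist_force: [-0.8, -3.8, 0.9]
opening: 0.127
grasp_force: 58.7
```

```bash
python3 -m handwheel '[[[-1,-0.07,-0.05,0.1,0,0,0],[-1,-0.07,-0.05,0.2,0,0,0],[-1,-0.07,-0.05,0.3,0,0,0],[-1,-0.07,-0.05,0.4,0,0,0],[-1,-0.07,-0.05,0.4,0,0,0]]]'
```

```text
time_s: 12.75
eef_pos: [0.5698, 0.053, 0.0456]
eef_rot: [0.0, 0.757, 0.654, 0.0]
wrist_force: [-4.0, -1.7, 11.1]
opening: 0.126
grasp_force: 59.9
```

```bash
python3 -m handwheel '[[[-0.3,0,0,0,0,0,0],[-0.3,0,0,0,0,0,0],[-0.3,0,0,0,0,0,0],[-0.3,0,0,0,0,0,0],[-0.3,0,0,-2,0,0,0],[0,0,0,-7,0,0,0],[1,0,0,-13,0,0,0],[1,0,0,-18,0,0,0],[1,0,0,-18,0,0,0],[1,0,0,-18,0,0,0]]]'
python3 - <<'E'
from h import *
c=grab("wrist"); o=status.get_obs();e=o["eef_pos"];print(e,o["opening"],o["time_s"])
cv2.imwrite("pics/w6.png",c["frame"])
print("long",stem(c,(.57,.053),.075,.095)); print("short",stem(c,(.562,-.0014),.056,.075))
print("head wrist",stem(c,(.595,.2214),.151,.166,.04))
s=grab("scene"); W=cloud(s)
w=W.reshape(-1,3); d=np.array([.147,.989]);n=np.array([.989,-.147])
p=w[(w[:,2]>.115)&(w[:,2]<.165)&(np.hypot(w[:,0]-.595,w[:,1]-.2214)<.035)]
r=(p[:,:2]-[.595,.2214]); a=r@n;b=r@d
print("across x pct",np.percentile(a,[1,50,99]).round(4),"y",np.percentile(b,[1,50,99]).round(4),"z",np.percentile(p[:,2],[1,99]).round(4))
t=p[p[:,2]>.155]; r=cv2.minAreaRect((t[:,:2]*1000).astype(np.float32)); print("top",r,np.median(t[:,2]))
E
```

```text
time_s: 14.0
eef_pos: [0.5693, 0.0531, 0.2249]
eef_rot: [0.0, 0.757, 0.653, 0.0]
wrist_force: [-0.6, -0.1, -0.2]
opening: 1.003
grasp_force: 0.0
[0.56868853 0.05308595 0.22370229] 1.0069676042158058 14.05
long (array([0.5697, 0.0553, 0.0838]), array([0.5662, 0.0509, 0.0755]), array([0.5732, 0.0586, 0.0865]), 89)
short (array([5.621e-01, 5.000e-04, 6.420e-02]), array([ 0.5585, -0.0044,  0.0562]), array([0.5656, 0.0037, 0.0669]), 82)h.py:30: RuntimeWarning: Mean of empty slice.
  return p.mean(0).round(4),p.min(0).round(4),p.max(0).round(4),len(p)
  ret = um.true_divide(
Traceback (most recent call last):
  File "h.py", line 30, in stem
    return p.mean(0).round(4),p.min(0).round(4),p.max(0).round(4),len(p)
                              ~~~~~^^^
ValueError: zero-size array to reduction operation minimum which has no identity
```

View pics/w6.png

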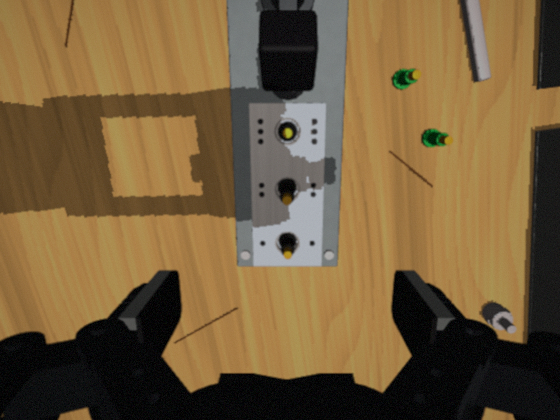

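All three stems stand properly; the hanging camera is at (288,50) and the post above it. Moving over the head.

```bash
python3 -m handwheel '[[[1,3,0,0,0,0,0],[1,8,0.1,0,0,0,0],[1,13,0.1,0,0,0,0],[1,16,0.1,0,0,0,0],[1,17,0.1,0,0,0,0],[1,17,0.1,0,0,0,0],[1,17,0.1,0,0,0,0]]]'
python3 - <<'E'
from h import *
c=grab("wrist"); s=grab("scene"); o=status.get_obs();e=o["eef_pos"];print(e,o["time_s"])
cv2.imwrite("pics/w7.png",c["frame"])
d=np.array([.147,.989]);n=np.array([.989,-.147])
for nm,x in(("wrist",c),("scene",s)):
    w=cloud(x).reshape(-1,3); r=w[:,:2]-[.595,.2214]; a=r@n;b=r@d
    k=(w[:,2]>.152)&(w[:,2]<.166)&(np.abs(a)<.03)&(b>-.03)&(b<.03)
    print(nm,"top a",np.percentile(a[k],[1,50,99]).round(4),"b",np.percentile(b[k],[1,50,99]).round(4),np.median(w[k][:,2]),k.sum())
    k=(w[:,2]>.12)&(w[:,2]<.15)&(np.abs(a)<.03)&(b>-.03)&(b<.03); print("sides a",np.percentile(a[k],[1,50,99]).round(4) if k.sum() else None)
print(toolshift((.595,.2214,.116)))
E
```

```text
time_s: 14.92
eef_pos: [0.5951, 0.2197, 0.2238]
eef_rot: [-0.0, 0.757, 0.653, -0.001]
wrist_force: [0.1, -0.7, 0.1]
opening: 0.997
grasp_force: 0.0
[0.5953589  0.21974524 0.22424248] 15.025
wrist top a [-0.015  -0.0005  0.0142] b [-0.0172  0.0015  0.0178] 0.15881363710721935 2723
sides a [-0.0145  0.0037  0.0191]
scene top a [-0.0135  0.0055  0.0168] b [-0.0169  0.0027  0.0184] 0.1586303174226799 364
sides a [-0.0119  0.0147  0.0212]
[ 0.16 -0.06 10.82]
```

View pics/w7.png

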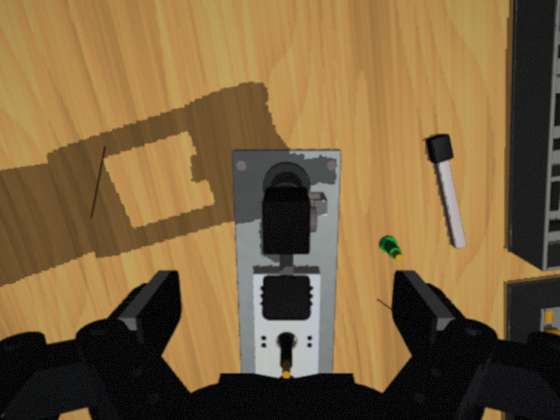

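Head is at (287,222), centred between the fingers to within 1 mm, button on the right (tool +y). Descending and gripping.

```bash
python3 -m handwheel '[[[1,0.1,-0.1,3,0,0,0],[1,0.15,-0.1,6,0,0,0],[1,0.15,-0.1,9,0,0,0],[1,0.15,-0.1,10.8,0,0,0],[-1,0.15,-0.1,10.8,0,0,0],[-1,0.15,-0.1,10.8,0,0,0],[-1,0.15,-0.1,10.8,0,0,0],[-1,0.15,-0.1,10.8,0,0,0],[-1,0.15,-0.1,10.8,0,0,0],[-1,0.15,-0.1,10.8,0,0,0]]]'
```

```text
time_s: 16.27
eef_pos: [0.5955, 0.2229, 0.1185]
eef_rot: [0.001, 0.757, 0.653, 0.001]
wrist_force: [-2.0, -0.9, 5.4]
opening: 0.343
grasp_force: 60.2
```

```bash
python3 -m handwheel '[[[-1,0,0,-0.3,0,0,0],[-1,0,0,-1,0,0,0],[-1,0,0,-2,0,0,0],[-1,0,0,-3,0,0,0],[-1,0,0,-4,0,0,0],[-1,0,0,-5,0,0,0],[-1,0,0,-5.5,0,0,0],[-1,0,0,-5.5,0,0,0]]]'
```

```text
time_s: 17.27
eef_pos: [0.5953, 0.2228, 0.1722]
eef_rot: [0.001, 0.757, 0.653, 0.001]
wrist_force: [5.4, 1.2, -2.2]
opening: 0.343
grasp_force: 60.0
```

```bash
python3 -m handwheel '[[[-1,0,0,-1,0,0,0],[-1,0,0,-2,0,0,0],[-1,0,0,-3,0,0,0],[-1,0,0,-4,0,0,0],[-1,0,0,-5,0,0,0],[-1,0,0,-5.8,0,0,0],[-1,0,0,-6.2,0,0,0],[-1,0,0,-6.2,0,0,0]]]'
python3 - <<'E'
from h import *
s=grab("scene"); w=cloud(s).reshape(-1,3); k=(np.hypot(w[:,0]-.595,w[:,1]-.2214)<.025)&(w[:,2]<.3)
d=np.array([.147,.989]); b=(w[:,:2]-[.595,.2214])@d; a=(w[:,:2]-[.595,.2214])@np.array([.989,-.147])
k=(np.abs(a)<.02)&(b<-.05)&(b>-.09)&(w[:,2]>.1)&(w[:,2]<.3); print("hung cam z",np.percentile(w[k][:,2],[1,50,99]))
s0=0
E
```

```text
time_s: 18.27
eef_pos: [0.5953, 0.2227, 0.2328]
eef_rot: [0.0, 0.757, 0.653, 0.001]
wrist_force: [7.6, 1.2, -4.4]
opening: 0.347
grasp_force: 60.6
hung cam z [0.21717263 0.24758699 0.26714828]
```

```bash
python3 -m handwheel '[[[-1,0,0,-0.3,0,0,0],[-1,0,0,-0.5,0,0,0],[-1,0,0,-0.7,0,0,0],[-1,0,0,-0.7,0,0,0],[-1,0,0,-0.7,0,0,0]]]'
```

```text
time_s: 18.95
eef_pos: [0.5952, 0.2227, 0.2387]
eef_rot: [0.0, 0.757, 0.653, 0.0]
wrist_force: [8.7, 1.0, -9.3]
opening: 0.343
grasp_force: 61.8
```

```bash
python3 -m handwheel '[[[-1,0,0,-0.1,0,0,0],[-1,0,0,-0.2,0,0,0],[-1,0,0,-0.2,0,0,0],[-1,0,0,-0.2,0,0,0]]]'
```

```text
time_s: 19.45
eef_pos: [0.595, 0.2226, 0.2389]
eef_rot: [-0.0, 0.757, 0.653, -0.0]
wrist_force: [12.1, 3.0, -17.2]
opening: 0.343
grasp_force: 61.1
```

The head is against a hard stop. I'll verify the head's height and the stems, then hand in.

Run:
```python
from h import *
for v in("scene","side"):
    s=grab(v); W=cloud(s); w=W.reshape(-1,3)
    r=w[:,:2]-[.595,.2214]; b=r@np.array([.147,.989]); a=r@np.array([.989,-.147])
    k=(np.abs(a)<.02)&(b<-.05)&(b>-.09)&(w[:,2]>.1)&(w[:,2]<.35); print(v,"hung cam z",np.percentile(w[k][:,2],[1,50,99]).round(4))
    for n,p,z in(("short",(.562,-.0014),.055),("long",(.57,.053),.074),("seat",(.578,.107),.055)): print(n,stem(s,p,z,.1))
cv2.imwrite("pics/end.png",load("scene")["frame"])
```

```text
scene hung cam z [0.2223 0.2538 0.2731]
short (array([0.5642, 0.0009, 0.0621]), array([ 0.5588, -0.0032,  0.0553]), array([0.5676, 0.0046, 0.067 ]), 25)
long (array([0.5716, 0.0563, 0.0806]), array([0.5677, 0.0508, 0.074 ]), array([0.5749, 0.0594, 0.0866]), 30)
seat (array([0.5796, 0.1086, 0.0624]), array([0.5741, 0.1037, 0.0551]), array([0.5829, 0.1119, 0.067 ]), 31)
side hung cam z [0.2261 0.2529 0.2718]
short (array([ 0.5616, -0.004 ,  0.0629]), array([ 0.5591, -0.0076,  0.0598]), array([5.675e-01, 2.000e-04, 6.770e-02]), 8)
long (array([0.5697, 0.0515, 0.0798]), array([0.5669, 0.0475, 0.0743]), array([0.5737, 0.056 , 0.0839]), 10)
seat (array([0.5777, 0.1048, 0.0624]), array([0.5742, 0.101 , 0.059 ]), array([0.5816, 0.1086, 0.0655]), 9)
```

View pics/end.png

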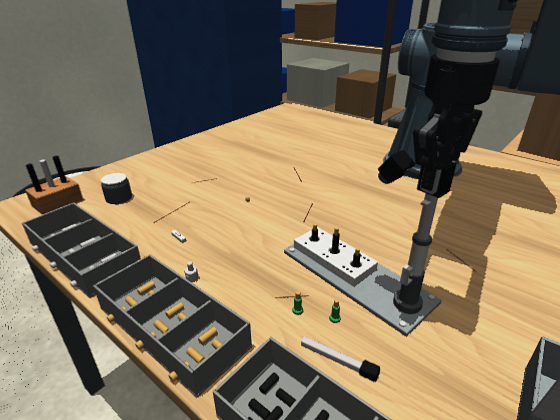

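The post is fully out: both sections are visible, with the head held at about (437,165). All three stems stand in the block at (314,232), (336,240) and (356,258).

```bash
python3 -c "
from bench import ctrl; print(ctrl.hand_in())"
```

```text
the job is handed in; nothing more can be done
None
```

I stood the short stem in the one-dot pocket and the long one in the two-dot pocket, then pulled the post up to its second stop and handed in at about 20 s with the head still gripped and held up there; no verdict came back.

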